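# Hardness reading on a clamped specimen with a hand-held probe

### The arm

A 6-joint arm with a two-finger parallel gripper is mounted at the origin on the work surface. World frame = base frame: x ahead of the robot, y to its left, z up, the work surface at z = 0. Lengths are in m, angles in degrees, forces in N, time in s.
With the tool pointing down it reaches from about 0.325 to 0.85 m from the base axis. Payload 15.5 kg.
Tool frame: the origin (TCP) lies midway between the tips of the shut fingers; the grasp point (between the pads) lies 19 mm behind it; z points along the fingers, y is the line along which they close (so a half turn about z gives the same grasp; the last joint's range is limited). The gripper opens to 91 mm and grips with 3 to 60 N. Pads are 32 mm wide; open, the fingers measure 118 mm over their backs; the gripper's body (76 mm by 178 mm) begins 60 mm behind the grasp point.
Start: joints at [-5.472, 28.281, 77.091, -0, 74.628, -5.472], TCP at [0.625, 0, 0.214] pointing down, gripper open.
Joint ranges: [-166.48, 166.48], [-47.26, 123.95], [12.59, 153.08], [-70.14, 250.14], [6.76, 159.57], [-176.63, 176.63]. Speed limits (degrees/s): [108.29, 108.29, 147.25, 172.46, 172.46, 172.46].

### API

Orientations are given as a 3x3 rotation matrix whose columns are the frame's x, y, z axes.
In Python, from bench import ctrl gives the robot as it stands. The module is installed in compiled form; this text tells all that it offers. Calls block until the motion is done:
- ctrl.goto(position, orientation): joint-space move of the TCP to a pose.
- ctrl.move_l(position, vel=0.15, ori=None, contact_N=None): straight line of the TCP; ori=None keeps the orientation; vel is the mean speed in m/s. With contact_N (N) it stops when the force on the tool has changed by that much, and returns True; else False.
- ctrl.movej(angles): joint-space move.
- ctrl.command_gripper(opening): opening from 0.0 (shut) to 1.0 (fully open); the grip force is fixed at half the most; returns when the fingers have stopped.
- ctrl.sleep(seconds).
- ctrl.ik(position, orientation): joint angles nearest the present ones, or None.
- ctrl.read_camera(name): name is "scene" or "side" or "wrist"; returns the picture (400x640x3 uint8, blue, green, red); there is no depth.
- ctrl.camera_params(name): a dict with "fx", "fy", "cx", "cy" (pixels), "pose" (4x4, takes a point from camera to world coordinates); the wrist camera has in their place "T_tool_cam" (4x4, takes a point from camera to tool coordinates, whose origin is the TCP and whose axes are the flange's). Camera axes: x right, y up, looking along -z (the intrinsics and any distortion apply to the point x, -y, -z); pixel columns grow to the right and rows downward; lengths in m; the calibration is good to about 2 mm. A picture is of the moment at which its call begins: read the wrist's pose just before it. camera_params takes no time and is no camera call.
A pose or a line that the arm cannot do raises ctrl.MotionError and nothing moves.
- ctrl.sign_off(): hands the job in; it is judged then, once.
Readings, each from a call of its own:
- ctrl.current_t(): time.
- ctrl.current_q(): joint angles.
- ctrl.current_dq(): joint speeds.
- ctrl.current_effort(): joint torques, N m.
- ctrl.current_tool_pos(): TCP position.
- ctrl.current_eef_rot(): TCP orientation.
- ctrl.current_contact_force(): force on the tool from outside, world axes, zero at the start.
- ctrl.current_wrist_torque(): the same for the moment, N m.
- ctrl.current_grip_width(): opening from 0.0 (shut) to 1.0 (fully open).
- ctrl.current_grasp_force(): force on a finger pad.
Only numpy, scipy, OpenCV 4.12 (cv2) and the standard library are available. Lean on these libraries where they do the work, as an engineer would, in place of code of your own. Each camera call takes 0.05 s, during which the arm holds its last target. There are 200 camera calls.

### The job

Take the hardness probe out of its cradle, put its thin nose through the guide eyelet of the vice that holds the round specimen (not the square one), and press it squarely on the polished face with about 6 N, holding it steady there for two seconds; never press as hard as 20 N. Then lay the probe back in its cradle the way it lay, set down rather than dropped, and let go. Do not touch the square specimen's stand with the probe, and leave everything else on the table where it is.

Things in the scene. Friction and masses are not known exactly. Their poses are not given: they have to be found in the camera images.
- probe: hand-held hardness probe, about 250 g, lying level in the cradle, nose towards the robot. Origin: on its axis at the middle of the handle. Handle: white bar 110 mm long (x), 26 mm wide (y), 26 mm high (z); grip it across y at the middle. The nose points along -x: dark collar, diameter 20 mm, from x = -55 to -67 mm, then a steel rod of diameter 10 mm with a round end at x = -127 mm
- probe_tip (a point): the very end of the probe's nose rod, 127 mm from the probe's origin. The rod is sprung and slides back into the handle when pressed: about 1 N to start, then 5 N per mm, hard stop after 6 mm
- probe_nose (a joint): how far the nose rod is pushed back into the handle (m): 0 = fully out, 0.006 = hard stop; 6 N is reached at 0.001
- round_vice: the tilted vice (56 mm block) with guide eyelet that holds the TARGET: a black round specimen, diameter 40 mm, with a round steel inlay. z: axis of the eyelet, square to the polished face; it points away from the robot (within 20 deg of world +x) and 30 deg upward. Origin: on that axis, 85 mm above the table. The face lies anywhere from 4.5 mm before to 4.5 mm behind the origin: feel for it
- round_eyelet (a point): middle of the mouth of the steel guide eyelet of round_vice, at z = 46 mm on its axis. The eyelet reaches from z = 30 to 46 mm: hole 16 mm (outside 23 mm) up to 38 mm, then flaring to 25 mm at the mouth (outside 32 mm). A bracket holds it on its lower side
- stand_round: the foot of round_vice, fixed to the table; with the vice about 130 mm high; base plate 120 x 80 x 12 mm. Origin: centre of the base plate's underside; x level, to the eyelet's side (away from the robot); z up. The origin of round_vice is at (0, 0, 85 mm)
- stand_square: an identical stand with vice and eyelet, fixed to the table, that holds the square specimen; axes as stand_round. Not to be touched
- square_bar: the other specimen, not to be touched: black square block of 38 mm with a square steel inlay, in the vice of stand_square. Origin: centre of its polished face; x away from the robot, z up
- cradle: grey cradle of the probe, fixed. Origin: centre of the underside of its base (150 x 70 x 12 mm). Two forks, 12 mm thick, at x = -40 and +40 mm: floors 47 mm above the table, slot 31 mm wide, cheeks splaying outward from 67 to 83 mm height. The probe rests along x, nose to -x, axis 60 mm up, its middle within 6 mm of the cradle's at the start. 68 mm free for the fingers between the forks
- spare_mount_a: bystander: loose black puck, diameter 30, height 20 mm; origin under its centre
- spare_mount_b: bystander: the same as spare_mount_a
- jar_a: bystander: white jar with red lid, diameter 64, height 75 mm; origin under its centre
- jar_b: bystander: the same as jar_a
- brush: bystander: brush lying on the table beyond the work
- spray_bottle: bystander: white spray bottle with green head, 210 mm high, at the left edge; origin under its centre
- dish: bystander: glass dish, diameter 90 mm, at the right edge; origin under its centre
Not all that is in view belongs to the job. What is shaped like the stand_round but pink or turquoise is not meant.

How it is judged:
By the outcome, as a careful person would: the job done as asked, in the order asked, and still so for the second after the job is handed in, with the robot touching nothing.
It also fails if it takes over 64 s, if anything falls off the work surface, if the arm or the gripper's body presses on something with over 40 N, if the wrist force passes 120 N, or if a joint passes its speed limit or range.

## Working session

There is one attempt and no reset: what is moved stays moved. The work goes in short steps, each a Python script; the robot and the scene stay as the last script left them, time stands still between calls to the robot, and variables do not carry over. Pictures are saved under pics/ and viewed, at most 10 in all, crops included, and the job is handed in when it is done.

```bash
mkdir -p pics
cat > h.py <<'E'
import numpy as np, cv2
from bench import ctrl
E
python3 - <<'E'
from h import *
print(ctrl.current_t())
ims=[]
for n in ("scene","side"):
    p=ctrl.camera_params(n); print(n,{k:(np.round(v,4).tolist() if k=='pose' else v) for k,v in p.items()})
    im=ctrl.read_camera(n); cv2.imwrite(f"pics/{n}0.png",im)
p=ctrl.camera_params("wrist");print({k:np.round(v,4).tolist() for k,v in p.items()})
cv2.imwrite("pics/wrist0.png",ctrl.read_camera("wrist"))
print(ctrl.current_eef_rot(),ctrl.current_tool_pos())
E
```

```text
0.0
scene {'fx': 420.75030618326923, 'fy': 420.75030618326923, 'cx': 322.88865788007826, 'cy': 197.38247465099764, 'pose': [[-0.5702, -0.4387, 0.6945, 1.2806], [0.8215, -0.3026, 0.4833, 0.547], [-0.0019, 0.8461, 0.533, 0.6983], [0.0, 0.0, 0.0, 1.0]]}
side {'fx': 498.1374490944518, 'fy': 498.1374490944518, 'cx': 315.12838178069205, 'cy': 198.8938326168575, 'pose': [[0.7932, 0.4145, -0.4461, -0.2245], [-0.6088, 0.5223, -0.5972, -0.9457], [-0.0145, 0.7453, 0.6666, 1.1615], [0.0, 0.0, 0.0, 1.0]]}
{'fx': 286.9592, 'fy': 286.9592, 'cx': 318.1747, 'cy': 203.341, 'T_tool_cam': [[-0.0009, 0.966, 0.2584, 0.0717], [1.0, 0.0011, -0.0005, -0.0005], [-0.0007, 0.2584, -0.966, -0.1708], [0.0, 0.0, 0.0, 1.0]]}
[[ 1.16421821e-05  9.99999590e-01 -9.05695680e-04]
 [ 9.99999997e-01 -1.15674553e-05  8.25127718e-05]
 [ 8.25022614e-05 -9.05696637e-04 -9.99999586e-01]] [6.24725898e-01 2.67639763e-05 2.13476887e-01]
```

View pics/scene0.png

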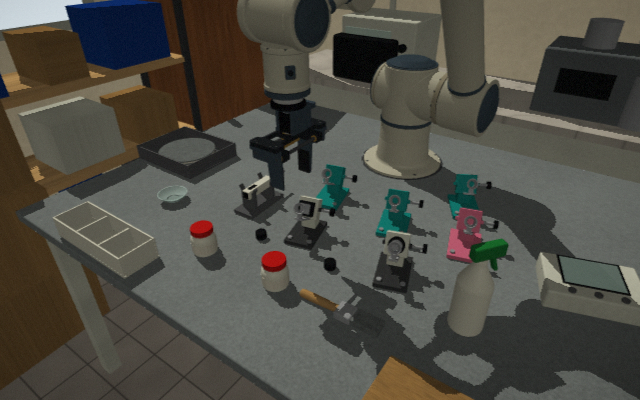

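View pics/side0.png

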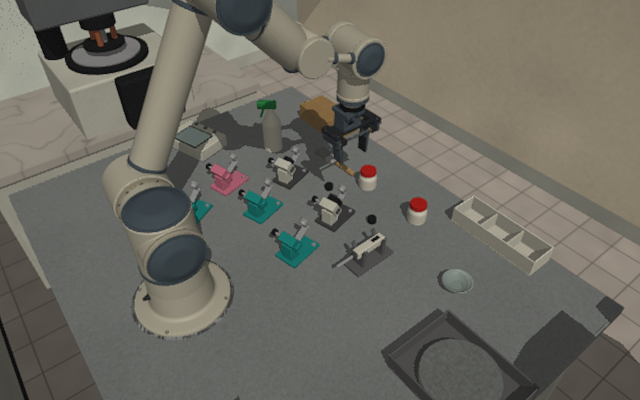

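Run:
```python
from h import *
im=cv2.imread("pics/scene0.png")[160:300,230:430]
cv2.imwrite("pics/c1.png",cv2.resize(im,None,fx=4,fy=4,interpolation=cv2.INTER_CUBIC))
im=cv2.imread("pics/side0.png")[140:275,255:405]
cv2.imwrite("pics/c2.png",cv2.resize(im,(660,594),interpolation=cv2.INTER_CUBIC))
```

```text
(no output)
```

View pics/c1.png

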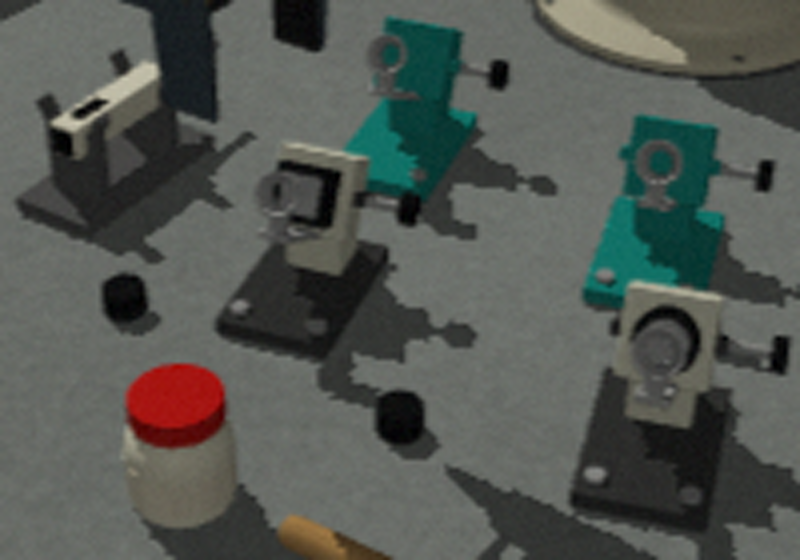

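View pics/c2.png

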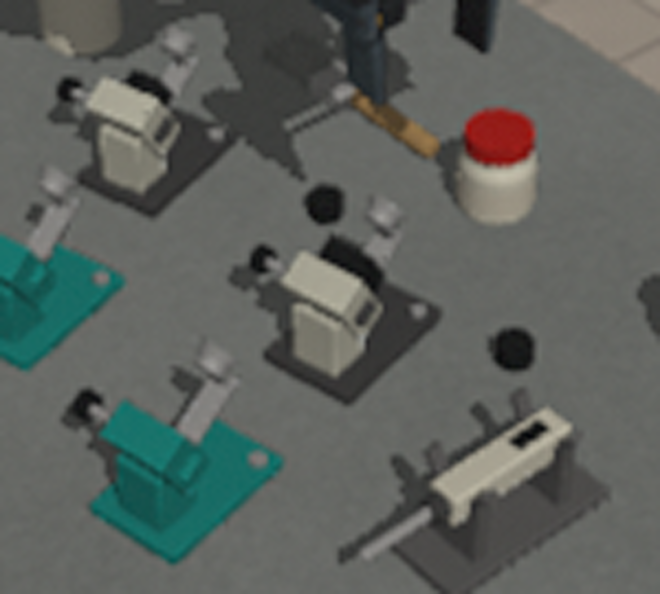

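Choice: the scene candidates are the grey/white stands at (307,215), with a square black block and square inlay, and (397,255), with a round black specimen. The teal stands at (337,185), (397,210) and (467,195) and the pink one at (468,235) are ruled out by colour. Close crop c1 confirms that (397,255) is the round target. It is at (285,170) in the side view. The probe lies at scene (256,188), side (370,246).

```bash
cat >> h.py <<'E'
def rays(p,T,uv):
    uv=np.atleast_2d(uv).astype(float)
    d=np.c_[(uv[:,0]-p['cx'])/p['fx'],-(uv[:,1]-p['cy'])/p['fy'],-np.ones(len(uv))]
    return T[:3,3],d@T[:3,:3].T
def proj(p,T,X):
    c=(np.atleast_2d(X)-T[:3,3])@T[:3,:3]
    return np.c_[p['cx']+p['fx']*c[:,0]/-c[:,2],p['cy']-p['fy']*c[:,1]/-c[:,2]]
def tri(views):  # [(p,T,uv)]
    A=np.zeros((3,3));b=np.zeros(3)
    for p,T,uv in views:
        o,d=rays(p,T,uv);d=d[0]/np.linalg.norm(d[0]);M=np.eye(3)-np.outer(d,d);A+=M;b+=M@o
    return np.linalg.solve(A,b)
def wristT():
    T=np.eye(4);T[:3,:3]=ctrl.current_eef_rot();T[:3,3]=ctrl.current_tool_pos()
    return T@np.array(ctrl.camera_params("wrist")["T_tool_cam"])
def down(yaw,s=1):  # tool pointing down, tool x = s * heading(yaw)
    x=s*np.array([np.cos(yaw),np.sin(yaw),0]);z=np.array([0,0,-1.]);return np.c_[x,np.cross(z,x),z]
E
python3 - <<'E'
from h import *
S=ctrl.camera_params("scene");D=ctrl.camera_params("side")
for n,a,b in [("reye",(395.5,246),(295.9,149.5)),("sqeye",(299.5,207.5),(342.5,188.9)),("handle top",(256,186),(369.8,245.7))]:
    X=tri([(S,S['pose'],a),(D,D['pose'],b)]);print(n,X.round(4),proj(S,S['pose'],X)-a)
for s in(1,-1):
  for z in(.25,.3):print(s,z,ctrl.ik([.5,.05,z],down(0,s)))
E
```

```text
reye [0.5881 0.2572 0.1061] [[-1.65860497  0.57734345]]
sqeye [ 0.5816 -0.014   0.1043] [[-0.59361296  0.1089015 ]]
handle top [ 0.5119 -0.2291  0.062 ] [[ 0.12118225 -0.0098493 ]]
1 0.25 [-1.10120497e+00  1.62506590e+01  9.10522119e+01 -2.54444375e-14
  7.26971291e+01  8.88987950e+01]
1 0.3 [-1.10120497e+00  1.36978409e+01  8.64470009e+01 -2.54444375e-14
  7.98551581e+01  8.88987950e+01]
-1 0.25 [-1.10120497e+00  1.62506590e+01  9.10522119e+01 -2.54444375e-14
  7.26971291e+01 -9.11012050e+01]
-1 0.3 [-1.10120497e+00  1.36978409e+01  8.64470009e+01 -2.54444375e-14
  7.98551581e+01 -9.11012050e+01]
```

Run:
```python
from h import *
import pickle
R={};t=ctrl.current_t()
for n,p,s in [("r-",(.57,.25,.25),-1),("r+",(.57,.25,.25),1),("p+",(.49,-.23,.22),1),("p-",(.49,-.23,.22),-1)]:
    ctrl.goto(p,down(0,s)); ctrl.sleep(.15)
    T=wristT();R[n]=(T,ctrl.read_camera("wrist")); print(n,ctrl.current_t())
pickle.dump(R,open("views.pkl","wb"))
for k in "rp":
    # crop around target, upscaled, tile
    tiles=[]
    for s in "-+":
        T,im=R[k+s]; c=proj(ctrl.camera_params("wrist"),T,[[.56,.257,.06] if k=="r" else [.475,-.23,.05]])[0].astype(int)
        x0,y0=max(c[0]-100,0),max(c[1]-75,0); print(k+s,"crop origin",x0,y0)
        tiles.append(cv2.resize(im[y0:y0+150,x0:x0+200],None,fx=4,fy=4,interpolation=cv2.INTER_CUBIC))
        cv2.imwrite(f"pics/{k}{s}.png",tiles[-1])
```

```text
r- 1.4583
r+ 4.4167
p+ 6.3917
p- 9.35
r- crop origin 225 102
r+ crop origin 211 117
p- crop origin 219 101
p+ crop origin 217 125
```

View pics/r-.png

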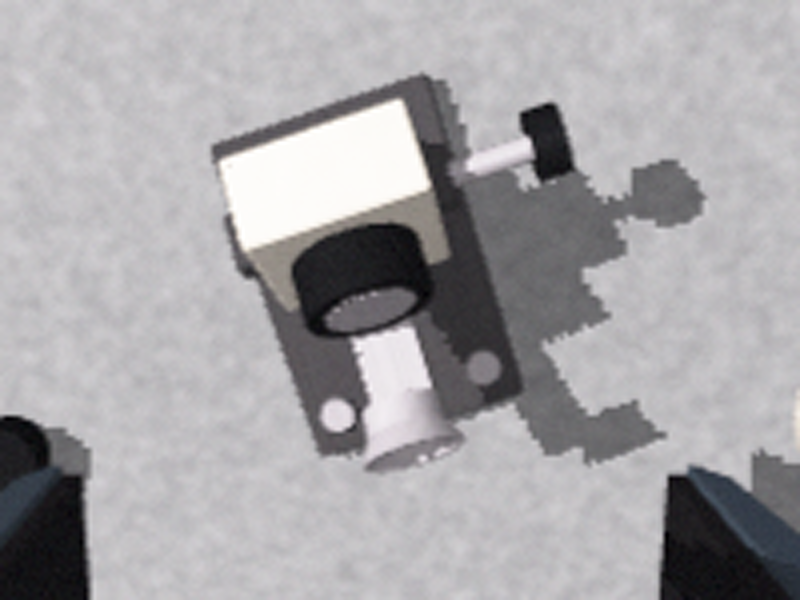

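View pics/r+.png

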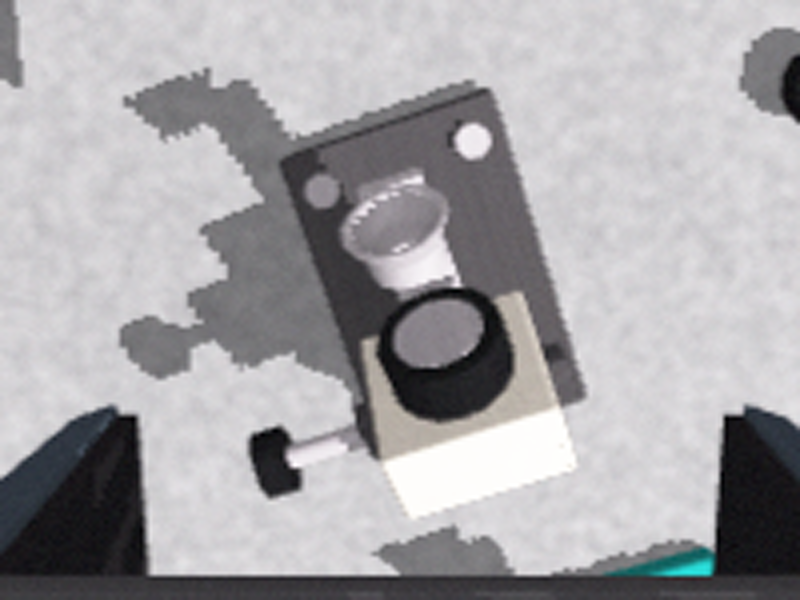

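View pics/p-.png

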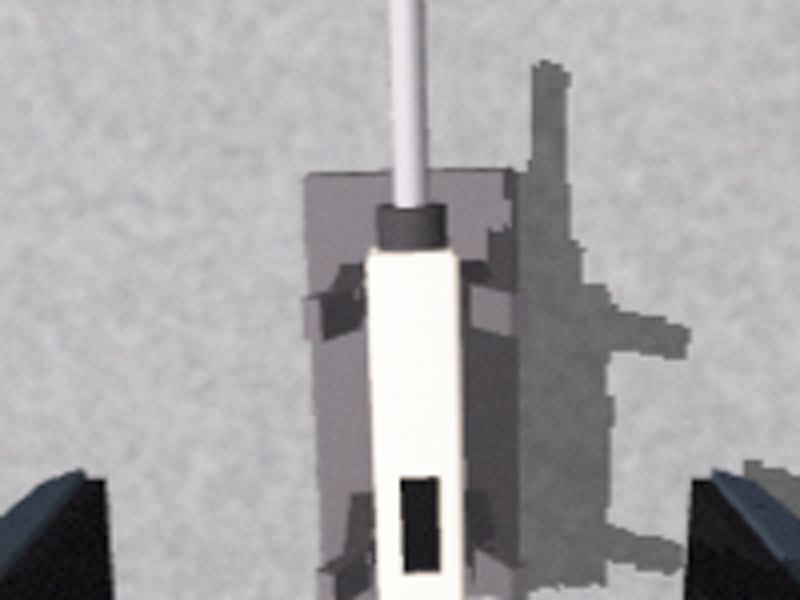

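```bash
cat > fit.py <<'E'
from h import *
import pickle
from scipy.optimize import least_squares
R=pickle.load(open("views.pkl","rb"));P=ctrl.camera_params("wrist")
org={"r-":(225,102),"r+":(211,117),"p-":(219,101),"p+":(217,125)}
px=lambda v,q:(np.array(q)+.5)/4-.5+np.array(org[v])
c,s=np.cos(np.radians(30)),.5
EY=[.046*c,0,.085+.046*s]
# model point, view, crop pixel, weight. stand y = left when looking along +x
obs=[(EY,"r-",(414.5,451),2),(EY,"r+",(394.5,222),2),
([.06,.04,.012],"r-",(325,456),1),([.06,-.04,.012],"r-",(522,388),1),
([-.06,.04,.012],"r-",(213,150),1),([-.06,-.04,.012],"r-",(427,77),1),
([.06,-.04,.012],"r+",(490,93),1),([.06,.04,.012],"r+",(284,162),1),([-.06,-.04,.012],"r+",(584,398),1)]
def model(q,X): a=q[2];return np.array([q[0]+X[0]*np.cos(a)-X[1]*np.sin(a),q[1]+X[0]*np.sin(a)+X[1]*np.cos(a),X[2]])
def fit(vs):
    # signs: in r- image down is +x world so image left is?  determined by projection
    f=lambda q:np.ravel([w*(proj(P,R[v][0],model(q,X))[0]-px(v,u)) for X,v,u,w in obs if v in vs])
    return least_squares(f,[.55,.25,0.],loss="soft_l1"),f
if __name__=="__main__":
    for vs in (["r-"],["r+"],["r-","r+"]):
        r,f=fit(vs);print(vs,r.x[:2].round(4),np.degrees(r.x[2]).round(2),"eye",model(r.x,EY).round(4));print(f(r.x).reshape(-1,2).round(1).tolist())
    print("tri eye",tri([(P,R[v][0],px(v,u)) for X,v,u,w in obs[:2]]).round(4))
E
python3 fit.py
```

```text
['r-'] [0.5568 0.2734] -20.75 eye [0.5941 0.2593 0.108 ]
[[0.0, 0.2], [40.4, 0.9], [-59.4, -0.4], [100.8, 0.3], [-6.5, -2.5]]
['r+'] [0.5563 0.2467] 17.83 eye [0.5943 0.2589 0.108 ]
[[-0.2, 0.0], [0.8, -0.7], [-1.8, -0.2], [0.9, 1.3]]
['r-', 'r+'] [0.556  0.2474] 16.87 eye [0.5942 0.259  0.108 ]
[[-0.5, 0.3], [-0.4, 0.2], [50.0, -15.5], [-51.1, 16.8], [55.1, -20.4], [-53.7, 15.5], [1.1, -0.2], [-1.8, -0.6], [-0.2, 2.1]]
tri eye [0.5942 0.2591 0.1073]
```

View pics/p+.png

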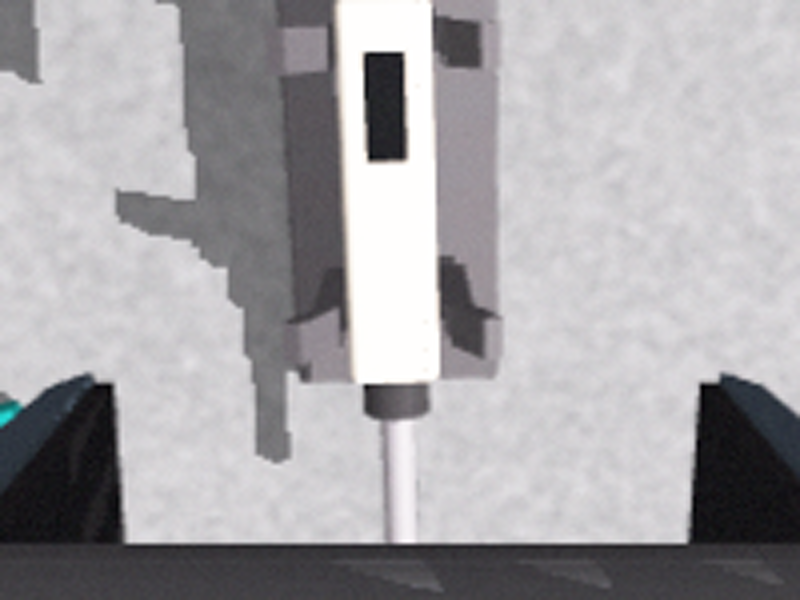

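```bash
sed -i 's/(\[.06,.04,.012\],"r-",(325,456),1),(\[.06,-.04,.012\],"r-",(522,388),1)/([.06,-.04,.012],"r-",(325,456),1),([.06,.04,.012],"r-",(522,388),1)/; s/(\[-.06,.04,.012\],"r-",(213,150),1),(\[-.06,-.04,.012\],"r-",(427,77),1)/([-.06,-.04,.012],"r-",(213,150),1),([-.06,.04,.012],"r-",(427,77),1)/' fit.py; python3 fit.py
cat > fitp.py <<'E'
from fit import *
pts={"endL":((460,250),(352,382)),"endR":((367,250),(438,382)),"b1":((439,478),(364,161)),"b2":((401,478),(406,161)),"b3":((439,572),(364,52)),"b4":((401,572),(406,52))}
def onz(v,u,z):
    o,d=rays(P,R[v][0],px(v,u));return (o+d[0]*(z-o[2])/d[0][2])[:2]
for k,(a,b) in pts.items():
    print(k,tri([(P,R["p-"][0],px("p-",a)),(P,R["p+"][0],px("p+",b))]).round(4),onz("p-",a,.073).round(4),onz("p+",b,.073).round(4))
E
python3 fitp.py
```

```text
['r-'] [0.5564 0.2469] 18.41 eye [0.5942 0.2595 0.108 ]
[[0.4, 0.5], [-0.9, 0.4], [1.3, 0.8], [-1.4, -1.3], [-0.1, -2.2]]
['r+'] [0.5563 0.2467] 17.83 eye [0.5943 0.2589 0.108 ]
[[-0.2, 0.0], [0.8, -0.7], [-1.8, -0.2], [0.9, 1.3]]
['r-', 'r+'] [0.5564 0.2468] 18.16 eye [0.5943 0.2592 0.108 ]
[[-0.2, 0.5], [-0.7, 0.0], [-1.2, 0.3], [1.0, 0.9], [-1.4, -1.5], [-0.0, -2.2], [0.5, -0.8], [-2.1, 0.0], [1.0, 1.1]]
tri eye [0.5942 0.2591 0.1073]
endL [ 0.4565 -0.2141  0.0691] [ 0.456 -0.214] [ 0.4578 -0.2146]
endR [ 0.4565 -0.2397  0.069 ] [ 0.456  -0.2397] [ 0.4578 -0.2396]
b1 [ 0.5221 -0.219   0.0734] [ 0.5222 -0.2192] [ 0.522  -0.2187]
b2 [ 0.5221 -0.2303  0.0734] [ 0.5222 -0.2303] [ 0.522  -0.2303]
b3 [ 0.5514 -0.219   0.0735] [ 0.5516 -0.219 ] [ 0.5514 -0.2189]
b4 [ 0.5514 -0.2303  0.0734] [ 0.5516 -0.2303] [ 0.5514 -0.2303]
```

```bash
cat >> fitp.py <<'E'
print("yaws")
m=lambda v,a,b:(onz(v,a,.073)+onz(v,b,.073))/2
A=[]
for v,a,b,c_,d in [("p-",(367,255),(460,255),(379,595),(464.5,595)),("p+",(336,5),(433,5),(352,378),(438,378))]:
    p,q=m(v,a,b),m(v,c_,d)
    if q[0]<p[0]:p,q=q,p
    yaw=np.arctan2(q[1]-p[1],q[0]-p[0]);A.append((yaw,p[1]+(.512-p[0])*np.tan(yaw)));print(v,np.degrees(yaw),A[-1][1])
yaw,y=np.mean(A,0)
np.save("grasp.npy",[.512,y,yaw])
E
cat > grasp.py <<'E'
from h import *
x,y,yaw=np.load("grasp.npy");Rg=down(yaw,-1)
ctrl.goto([x,y,.13],Rg)
print("touch",ctrl.move_l([x,y,.041],vel=.08,contact_N=4),ctrl.current_tool_pos().round(4))
ctrl.command_gripper(0.)
print(ctrl.current_grip_width()*91,ctrl.current_grasp_force(),ctrl.current_contact_force().round(2),ctrl.current_wrist_torque().round(3))
np.save("gpose.npy",ctrl.current_tool_pos())
ctrl.move_l([x,y,.17],vel=.12);ctrl.sleep(.2)
print(ctrl.current_grip_width()*91,ctrl.current_contact_force().round(2),ctrl.current_wrist_torque().round(3),ctrl.current_t())
T=wristT();im=ctrl.read_camera("wrist");np.save("T_held.npy",T);cv2.imwrite("pics/held.png",im)
cv2.imwrite("pics/held_c.png",cv2.resize(im[0:200,240:400],None,fx=3,fy=3,interpolation=cv2.INTER_CUBIC))
E
python3 fitp.py|sed -n '/yaws/,$p'; python3 grasp.py
```

```text
yaws
p- 1.5201329967182498 -0.22535706745972114
p+ 1.4033402468161187 -0.22580362713794908
touch False [ 0.5123 -0.2257  0.0415]
26.02696350206481 29.999525249004364 [0.38 0.03 0.07] [ 0.245 -0.022  0.082]
25.637647914640514 [ 1.05  0.22 -1.36] [ 0.11  -0.053  0.01 ] 13.5083
```

View pics/held_c.png

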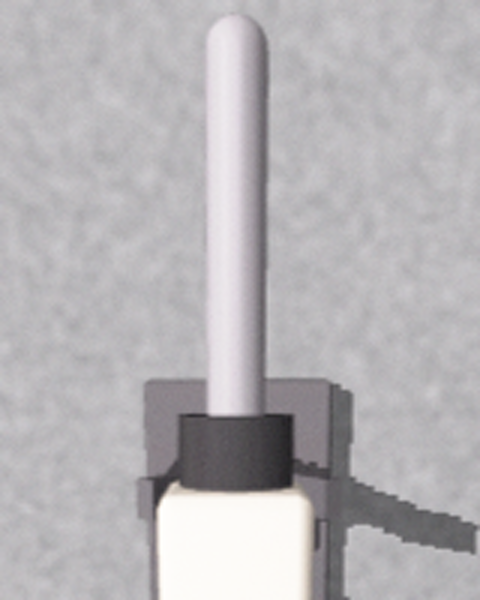

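```bash
cat >> h.py <<'E'
V=np.array([.5564,.2468,.085]);YW=np.radians(18.16)
a=np.array([np.cos(YW)*np.cos(np.pi/6),np.sin(YW)*np.cos(np.pi/6),.5])
_l=np.array([-np.sin(YW),np.cos(YW),0]);RT=np.c_[-a,_l,np.cross(-a,_l)]
def tcp(s,off=np.zeros(3)): return V+off+a*(s+.127)+.019*RT[:,2]   # probe tip at s on the vice axis
def force(n=20):
    F=[]
    for _ in range(n): F.append(ctrl.current_contact_force());ctrl.sleep(.01)
    return np.mean(F,0),np.std(F,0)
def comp(F): return np.array([F@a,F@_l,F@RT[:,2]]).round(2)
E
python3 - <<'E'
from h import *
P=ctrl.camera_params("wrist")
T=np.load("T_held.npy")@np.linalg.inv(P["T_tool_cam"])
print("tip pred",proj(P,np.load("T_held.npy"),(T@[.127,0,-.019,1])[:3]),RT.round(3).tolist())
A=np.array([.50,-.21,.29]);B=tcp(.081)+[0,0,.09]
for p in (A,B,tcp(.081),tcp(0)):print(p.round(3),ctrl.ik(p,RT))
ctrl.move_l([.512,-.2257,.24],vel=.15);ctrl.goto(A,RT);ctrl.goto(B,RT);ctrl.move_l(tcp(.081),vel=.1);ctrl.sleep(.3)
F,s=force();print(comp(F),s,(ctrl.current_tool_pos()-tcp(.081)).round(4),ctrl.current_grip_width()*91,ctrl.current_t())
np.save("F0.npy",F)
hit=ctrl.move_l(tcp(.012),vel=.04,contact_N=4);ctrl.sleep(.2)
F1,s=force();p=ctrl.current_tool_pos();print("hit",hit,"s",(p-tcp(0))@a,comp(F1-F),s,comp(p-tcp(0)),ctrl.current_t())
for n in("scene","side"):cv2.imwrite(f"pics/{n}_in.png",ctrl.read_camera(n))
E
```

```text
tip pred [[319.98846473   5.77274044]] [[-0.823, -0.312, 0.475], [-0.27, 0.95, 0.156], [-0.5, 0.0, -0.866]]
[ 0.5  -0.21  0.29] [ -46.61329156   10.13088047  101.0240033    31.75614384   59.25090656
 -169.01376018]
[0.737 0.306 0.263] [ 18.29817686  27.95777466  77.44950011  -0.09840754  44.59283963
 -89.81025787]
[0.737 0.306 0.173] [ 18.29817686  33.32754585  83.22384863  -0.12534394  33.44874072
 -89.77575083]
[0.67  0.284 0.132] [ 18.31583501  31.77485093  95.46795439  -0.20142573  22.75741275
 -89.6792978 ]
[-1.02  0.25  1.8 ] [0.51266171 0.63751    0.45939229] [0.     0.     0.0001] 25.731879490597954 18.575
hit False s 0.012036250954552016 [-0.14 -0.18  0.25] [0.48846004 0.48147162 0.40435694] [ 0.01 -0.   -0.  ] 20.8167
```

Run:
```python
from h import *
t=[]
for n in("scene","side"):
    p=ctrl.camera_params(n);c=proj(p,p['pose'],V+a*.04)[0].astype(int);im=cv2.imread(f"pics/{n}_in.png")[c[1]-42:c[1]+42,c[0]-28:c[0]+28]
    t.append(cv2.resize(im,None,fx=7,fy=7,interpolation=cv2.INTER_CUBIC))
cv2.imwrite("pics/ins.png",np.hstack(t))
```

```text
(no output)
```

View pics/ins.png

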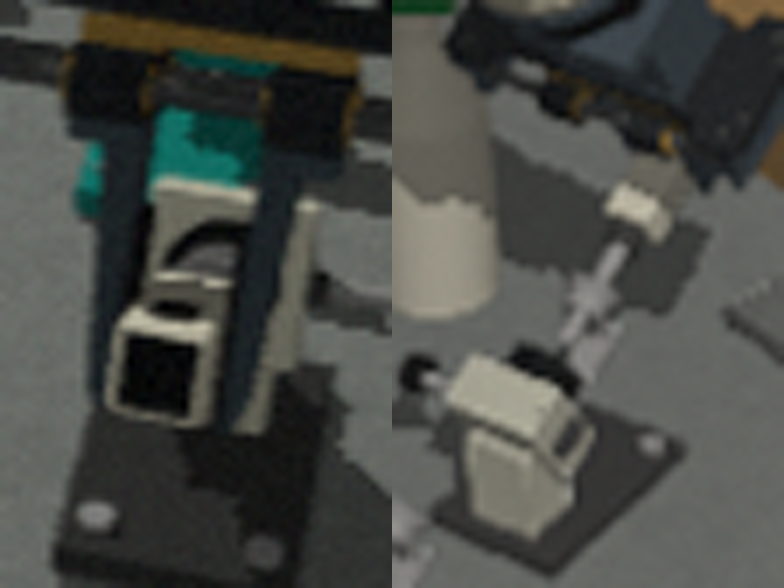

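The composite shows the rod entering the eyelet at about (590,300) and coming out below it towards the specimen. Nothing else is being touched. Next I feel for the face and press.

Run:
```python
from h import *
F0,_=force(40)
hit=ctrl.move_l(tcp(-.008),vel=.008,contact_N=3.5)
s=(ctrl.current_tool_pos()-tcp(0))@a
F,_=force(30);f=(F-F0)@a;print("hit",hit,round(s*1e3,2),comp(F-F0),ctrl.current_t())
for i in range(14):
    if 5.4<f<6.7 or not hit: break
    s-=np.clip((6-f)/6000,-.0004,.0003);ctrl.move_l(tcp(s),vel=.004)
    F,_=force(30);f=(F-F0)@a;print(round(s*1e3,2),comp(F-F0))
print("t",ctrl.current_t())
if hit and 5<f<7.5:
    F=[]
    for _ in range(5): F.append(force(25)[0]-F0)
    print([comp(x).tolist() for x in F],ctrl.current_t(),((ctrl.current_tool_pos()-tcp(0))@a*1e3).round(2))
```

```text
hit True 0.31 [ 4.67 -0.01 -1.62] 23.0
0.08 [4.93 0.15 0.2 ]
-0.09 [5.3  0.19 0.44]
-0.21 [5.65 0.11 0.33]
t 24.6167
[[5.44, -0.02, 0.49], [5.55, 0.01, 0.45], [5.71, -0.02, 0.46], [5.64, 0.11, 0.34], [5.57, 0.13, 0.47]] 25.6583 -0.15
```

Run:
```python
from h import *
s=-.00028;ctrl.move_l(tcp(s),vel=.004)
F0=np.load("F0.npy");t=ctrl.current_t()
print([comp(force(40)[0]-F0).tolist() for _ in range(8)],ctrl.current_t()-t)
ctrl.move_l(tcp(.012),vel=.03);print("free",comp(force(20)[0]-F0))
ctrl.move_l(tcp(.085),vel=.08);ctrl.move_l(tcp(.085)+[0,0,.09],vel=.15)
ctrl.goto([.50,-.21,.29],RT)
x,y,yaw=np.load("grasp.npy");g=np.load("gpose.npy");Rg=down(yaw,-1)
ctrl.goto([g[0],g[1],.17],Rg);ctrl.sleep(.3)
print(ctrl.current_t(),ctrl.current_q().round(1),ctrl.current_grip_width()*91)
T=wristT();np.save("T_ret.npy",T);im=ctrl.read_camera("wrist");cv2.imwrite("pics/ret.png",im)
ref=cv2.imread("pics/held.png")
print("shift vs held",cv2.phaseCorrelate(ref[0:170,290:350,1].astype(np.float32),im[0:170,290:350,1].astype(np.float32)), np.abs(ref.astype(int)-im)[0:200,240:400].mean())
```

```text
[[5.68, -0.35, 0.36], [5.51, -0.23, 0.31], [5.62, -0.39, 0.41], [5.56, -0.31, 0.36], [5.63, -0.36, 0.3], [5.64, -0.2, 0.36], [5.53, -0.27, 0.22], [5.59, -0.21, 0.48]] 2.6666999999999987
free [-0.13 -0.17 -0.02]
34.3083 [ -30.    25.7   89.6    0.    64.6 -121.4] 25.878314386435683
shift vs held ((0.04135104364992159, -0.011643957031978402), 0.9624962038464017) 2.2219583333333333
```

Run:
```python
from h import *
x,y,yaw=np.load("grasp.npy");g=np.load("gpose.npy")
ctrl.move_l([g[0],g[1],.055],vel=.08)
F0,_=force(30)
hit=ctrl.move_l([g[0],g[1],g[2]-.0006],vel=.015,contact_N=3);ctrl.sleep(.1)
print("touch",hit,ctrl.current_tool_pos()-g,(force(20)[0]-F0).round(2))
ctrl.command_gripper(1.);ctrl.sleep(.2)
ctrl.move_l([g[0],g[1],.16],vel=.12)
ctrl.goto([.49,-.23,.22],down(0,-1));ctrl.sleep(.3)
print(ctrl.current_t(),ctrl.current_contact_force().round(2))
im=ctrl.read_camera("wrist");cv2.imwrite("pics/end.png",im)
import pickle;ref=pickle.load(open("views.pkl","rb"))["p-"][1]
print("shift",cv2.phaseCorrelate(ref[80:250,300:345,1].astype(np.float32),im[80:250,300:345,1].astype(np.float32)),np.abs(ref.astype(int)-im)[60:260,240:400].mean())
```

```text
touch True [-9.80784264e-05  4.89154616e-05 -3.68313379e-05] [-0.75  0.23  9.36]
40.425 [ 0.64  1.41 -0.09]
shift ((-0.6204266101646674, 0.37564285988791823), 0.9064103564509639) 5.076239583333333
```

```bash
python3 -c "
from h import *
print(ctrl.sign_off())"
```

```text
the job is handed in; nothing more can be done
None
```

The job is handed in: the probe went through the round specimen's eyelet and pressed the face steadily at about 5.6 N for over two seconds, then was set back in its cradle less than 1 mm from where it lay and released, with the robot clock at about 40 s.

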